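# Re-rack the forming stakes in their order

## Robot

A 6-joint arm with a two-finger parallel gripper is mounted at the origin on the work surface. World frame = base frame: x ahead of the robot, y to its left, z up, the work surface at z = 0. Lengths are in m, angles in degrees, forces in N, time in s.
With the tool pointing down it reaches from about 0.25 to 0.725 m from the base axis. Payload 9.7 kg.
Tool frame: the origin (TCP) lies midway between the tips of the shut fingers; the grasp point (between the pads) lies 19 mm behind it; z points along the fingers, y is the line along which they close (so a half turn about z gives the same grasp; the last joint's range is limited). The gripper opens to 85 mm and grips with 20 to 120 N. Pads are 22 mm wide; open, the fingers measure 114 mm over their backs; the gripper's body (76 mm by 85 mm) begins 54 mm behind the grasp point. The pads swing forward as they close: fully open they stand 13 mm farther back than shut.
Start: joints at [-70.703, 4.979, 10.078, 95.1, 0, 90], TCP at [0.182, -0.519, 0.231] pointing down, gripper open.
Joint ranges: [-179.16, 179.16], [-48.56, 103.87], [-65.8, 70.77], [-126.05, 130.52], [-82.76, 87.17], [-180, 180]. Speed limits (degrees/s): [127.2, 127.2, 147.25, 180, 180, 180].

## Interface

Orientations are given as [roll, pitch, yaw] about the fixed x, y, z axes, in that order (R = Rz(yaw) Ry(pitch) Rx(roll)).
In Python, from workcell import * gives the robot as it stands.
- The arm moves only by the tool servo_tool, never from a script. Its argument "moves" is a list of rows, each a list of 4 numbers: the shift along the world's x, y, z in normalised numbers (1 is 750 mm), then the turn about the world's z in parts of the range, where 1.0 means pi rad. A call has 1 to 20 rows; each row is the pose to reach, as a shift and turn from the pose commanded when the call began; what a row does not reach only later rows make up. A row lasts 1/12 s, in which the tool goes at most 41.7 mm and 7.16 degrees, less where a joint would pass 70% of its speed; a pose out of reach is approached as far as the arm can. Shift and turn numbers lie between -1 and 1, and a call with a number outside is refused. A call with a gripper value outside its range is refused whole. "claw" is the closure, from 0 (fully open) to 1 (shut), set as the call begins (left out, the last holds). The fingers move at their own pace and stop on an object; "force" is the grip in N (left out, the last holds). Time passes only in rows, so rows that repeat a pose let the fingers close. It gives the time, the measured TCP pose, the force, the opening and the grip force at its end, in the units of the state.
- get_obs(): the state, without advancing time (a new reading comes with each control period).
- camera(name): name is "scene" or "top" or "wrist"; returns the picture (480x640x3 uint8, red, green, blue); there is no depth.
- get_calibration(name): a dict with "fx", "fy", "cx", "cy" (pixels), "rvec" (rotation vector, rad) and "tvec" (3), from world to camera coordinates, as OpenCV has them; the wrist camera has in their place "tool_from_camera" (4x4, takes a point from camera to tool coordinates, whose origin is the TCP and whose axes are the flange's). Camera axes: x right, y down, z forward; pixel columns grow to the right and rows downward; lengths in m; the calibration is good to about 2 mm. A picture is of the moment at which its call begins: read the wrist's pose just before it. get_calibration takes no time and is no camera call.
- job_done(): hands the job in; it is judged then, once.
The state is a dict: "time": time; "q": joint angles; "qd": joint speeds; "joint_efforts": joint torques, N m; "ee_pos": TCP position; "tcp_rot": TCP orientation; "wrist_force": force on the tool from outside, world axes, zero at the start; "torque": the same for the moment, N m; "opening": finger opening in m; "grasp_force": force on a finger pad.
Only numpy, scipy, OpenCV 4.12 (cv2) and the standard library are available. Lean on these libraries where they do the work, as an engineer would, in place of code of your own. Each camera call takes 0.05 s, during which the arm holds its last target. There are 200 camera calls.

## Task

Move the four steel forming stakes from the seats on the dark board into the four pockets of the white plastic rack, one to a pocket, keeping their order: the stake nearest the brass knob on the dark board goes into the pocket nearest the brass knob on the white rack, and so on down the row. Set each stake down gently on its foot, never dropping it or tipping it over, and leave all four standing upright and roughly centred in their pockets.

Things in the scene. Friction and masses are not known exactly. Their poses are not given: they have to be found in the camera images.
- stake_slim: Slim forming stake, 70 mm tall. Polished steel, round about its z axis; origin at the centre of its underside. Round foot 34 mm wide and 12 mm high, tapering by 16 mm up to a 14 mm stem, then the head, which is the part to grip: straight-sided 18 mm wide from 44 to 60 mm up, with a round nose on top. About 0.14 kg.
- stake_medium: Medium forming stake, 62 mm tall. Polished steel, round about its z axis; origin at the centre of its underside. Round foot 34 mm wide and 12 mm high, tapering by 16 mm up to a 14 mm stem, then the head, which is the part to grip: 26 mm wide from 42 to 62 mm up, flat on top. About 0.19 kg.
- stake_domed: Domed forming stake, 74 mm tall, the tallest. Polished steel, round about its z axis; origin at the centre of its underside. Round foot 34 mm wide and 12 mm high, tapering by 16 mm up to a 14 mm stem, then the head, which is the part to grip: straight-sided 36 mm wide from 42 to 60 mm up, with a dome on top. About 0.28 kg.
- stake_broad: Broad forming stake, 60 mm tall, the shortest and widest. Polished steel, round about its z axis; origin at the centre of its underside. Round foot 34 mm wide and 12 mm high, tapering by 16 mm up to a 14 mm stem, then the head, which is the part to grip: a flat disc 48 mm wide from 44 to 60 mm up. About 0.32 kg.
- seat_slim: Fixed seat where the slim stake stands at the start. One of four equal open wooden trays, 52 x 52 mm, 16 mm high, 4 mm floor, 3 mm walls, side by side at 54 mm pitch on a dark 8 mm board. Origin at the centre of its underside; y runs along the row, x across it. Its stake's foot is 12 mm above the bench, within about 4 mm of its centre.
- seat_medium: Fixed seat where the medium stake stands at the start. One of four equal open wooden trays, 52 x 52 mm, 16 mm high, 4 mm floor, 3 mm walls, side by side at 54 mm pitch on a dark 8 mm board. Origin at the centre of its underside; y runs along the row, x across it. Its stake's foot is 12 mm above the bench, within about 4 mm of its centre.
- seat_domed: Fixed seat where the domed stake stands at the start. One of four equal open wooden trays, 52 x 52 mm, 16 mm high, 4 mm floor, 3 mm walls, side by side at 54 mm pitch on a dark 8 mm board. Origin at the centre of its underside; y runs along the row, x across it. Its stake's foot is 12 mm above the bench, within about 4 mm of its centre.
- seat_broad: Fixed seat where the broad stake stands at the start. One of four equal open wooden trays, 52 x 52 mm, 16 mm high, 4 mm floor, 3 mm walls, side by side at 54 mm pitch on a dark 8 mm board. Origin at the centre of its underside; y runs along the row, x across it. Its stake's foot is 12 mm above the bench, within about 4 mm of its centre.
- src_knob: Wooden end block 52 x 24 mm, 16 mm high, with a brass knob (22 mm wide, top 58 mm above the bench), fixed on the dark board at the first end of the old row, which may be either end. Origin at the centre of its underside; the seat centres are 41, 95, 149 and 203 mm from it. The other end has a like block without a knob.
- rack: Fixed white plastic rack, four empty pockets in a row along its y. Origin at its underside, mid-row. Pocket centres at x = 0, y = +81, +27, -27, -81 mm; floors 12 mm and wall tops 24 mm above the bench; inside 54 mm (x) by 50 mm (y); 4 mm dividers, 5 mm outer walls. Brass knob (22 mm wide, top 58 mm up) on its end block at y = +126 mm: its first end.
There are look-alikes about, which are no part of the job. Leave any red or turquoise look-alike of the stake_broad alone. What is shaped like the stake_slim but red is not meant.

How it is judged (in metres and radians):
At the end, for the whole second after the job is handed in: Each stake stands released and at rest on the pocket floor (within 5 mm) of the pocket of the same rank, counted from the brass knobs, as its old seat; within 14 mm of the pocket centre in x and y, tilted under 0.1 rad (((horizontal distance between seat_slim and src_knob between 0.014 and 0.068 m and y of stake_slim in the frame of rack between 0.067 and 0.095 m) or (horizontal distance between seat_slim and src_knob between 0.068 and 0.122 m and y of stake_slim in the frame of rack between 0.013 and 0.041 m) or (horizontal distance between seat_slim and src_knob between 0.122 and 0.176 m and y of stake_slim in the frame of rack between -0.041 and -0.013 m) or (horizontal distance between seat_slim and src_knob between 0.176 and 0.23 m and y of stake_slim in the frame of rack between -0.095 and -0.067 m)) and x of stake_slim in the frame of rack between -0.014 and 0.014 m and z of stake_slim in the frame of rack between 0.008 and 0.017 m and angle between each of stake_slim, stake_medium, stake_domed, stake_broad's own z axis and vertical below 0.1 rad and linear speed of each of stake_slim, stake_medium, stake_domed, stake_broad below 0.02 m/s and angular speed of each of stake_slim, stake_medium, stake_domed, stake_broad below 0.2 rad/s and contact force between the fingers and stake_slim below 0.1 N and ((horizontal distance between seat_medium and src_knob between 0.014 and 0.068 m and y of stake_medium in the frame of rack between 0.067 and 0.095 m) or (horizontal distance between seat_medium and src_knob between 0.068 and 0.122 m and y of stake_medium in the frame of rack between 0.013 and 0.041 m) or (horizontal distance between seat_medium and src_knob between 0.122 and 0.176 m and y of stake_medium in the frame of rack between -0.041 and -0.013 m) or (horizontal distance between seat_medium and src_knob between 0.176 and 0.23 m and y of stake_medium in the frame of rack between -0.095 and -0.067 m)) and x of stake_medium in the frame of rack between -0.014 and 0.014 m and z of stake_medium in the frame of rack between 0.008 and 0.017 m and contact force between the fingers and stake_medium below 0.1 N and ((horizontal distance between seat_domed and src_knob between 0.014 and 0.068 m and y of stake_domed in the frame of rack between 0.067 and 0.095 m) or (horizontal distance between seat_domed and src_knob between 0.068 and 0.122 m and y of stake_domed in the frame of rack between 0.013 and 0.041 m) or (horizontal distance between seat_domed and src_knob between 0.122 and 0.176 m and y of stake_domed in the frame of rack between -0.041 and -0.013 m) or (horizontal distance between seat_domed and src_knob between 0.176 and 0.23 m and y of stake_domed in the frame of rack between -0.095 and -0.067 m)) and x of stake_domed in the frame of rack between -0.014 and 0.014 m and z of stake_domed in the frame of rack between 0.008 and 0.017 m and contact force between the fingers and stake_domed below 0.1 N and ((horizontal distance between seat_broad and src_knob between 0.014 and 0.068 m and y of stake_broad in the frame of rack between 0.067 and 0.095 m) or (horizontal distance between seat_broad and src_knob between 0.068 and 0.122 m and y of stake_broad in the frame of rack between 0.013 and 0.041 m) or (horizontal distance between seat_broad and src_knob between 0.122 and 0.176 m and y of stake_broad in the frame of rack between -0.041 and -0.013 m) or (horizontal distance between seat_broad and src_knob between 0.176 and 0.23 m and y of stake_broad in the frame of rack between -0.095 and -0.067 m)) and x of stake_broad in the frame of rack between -0.014 and 0.014 m and z of stake_broad in the frame of rack between 0.008 and 0.017 m and contact force between the fingers and stake_broad below 0.1 N); the robot touches nothing.
It fails at once if a stake is tipped over (more than 0.7 rad) (angle between any of stake_slim, stake_medium, stake_domed, stake_broad's own z axis and vertical above 0.7 rad).
It fails at once if a stake is dropped or slammed into the white rack (over 0.5 m/s within 20 mm of a pocket floor) ((linear speed of stake_slim above 0.5 m/s and x of stake_slim in the frame of rack between -0.03 and 0.03 m and y of stake_slim in the frame of rack between -0.11 and 0.11 m and z of stake_slim in the frame of rack between 0 and 0.032 m) or (linear speed of stake_medium above 0.5 m/s and x of stake_medium in the frame of rack between -0.03 and 0.03 m and y of stake_medium in the frame of rack between -0.11 and 0.11 m and z of stake_medium in the frame of rack between 0 and 0.032 m) or (linear speed of stake_domed above 0.5 m/s and x of stake_domed in the frame of rack between -0.03 and 0.03 m and y of stake_domed in the frame of rack between -0.11 and 0.11 m and z of stake_domed in the frame of rack between 0 and 0.032 m) or (linear speed of stake_broad above 0.5 m/s and x of stake_broad in the frame of rack between -0.03 and 0.03 m and y of stake_broad in the frame of rack between -0.11 and 0.11 m and z of stake_broad in the frame of rack between 0 and 0.032 m)).
It also fails if it takes over 99 s, if anything falls off the work surface, if the arm or the gripper's body presses on something with over 40 N, if the wrist force passes 120 N, or if a joint passes its speed limit or range.

## Working session

There is one attempt and no reset: what is moved stays moved. The work goes in short steps, Python scripts to look and compute and a tool call to move; the robot and the scene stay as the last step left them, time stands still between calls to the robot, and variables do not carry over. Pictures are saved under pics/ and viewed, at most 14 in all, crops included, and the job is handed in when it is done.

Besides the shell and the picture viewer there is one more tool, called after "Call:" in YAML: its name, and indented under it one key for each argument. servo_tool: Moves the arm, as the interface text tells. Its arguments: {"type":"object","properties":{"moves":{"type":"array","items":{"type":"array","items":{"type":"number"}}},"claw":{"type":"number"},"force":{"type":"number"}},"required":["moves"]}

```bash
mkdir -p pics; python3 - <<'E'
from workcell import *
import cv2
for n in("top","scene"):
    cv2.imwrite(f"pics/{n}0.png",camera(n)[:,:,::-1]); print(n,get_calibration(n))
print(get_calibration("wrist")); o=get_obs();print(o["time"],o["ee_pos"],o["tcp_rot"],o["opening"])
E
```

```text
top {'fx': 520.5898083398802, 'fy': 520.5898083398802, 'cx': 325.7609557615196, 'cy': 235.41273058128812, 'rvec': array([ 2.16114931, -2.15347247,  0.15527886]), 'tvec': array([-0.03747403,  0.5592547 ,  1.15355091])}
scene {'fx': 528.1130348676368, 'fy': 528.1130348676368, 'cx': 323.6926101147419, 'cy': 237.5568270987923, 'rvec': array([ 1.60833258,  1.98418954, -0.78461847]), 'tvec': array([ 0.17006458, -0.37313094,  1.4270284 ])}
{'fx': 410.2746943445075, 'fy': 410.2746943445075, 'cx': 311.51197347349006, 'cy': 239.96282603375582, 'tool_from_camera': array([[ 1.03320463e-03, -9.65854397e-01, -2.59083415e-01,
         6.50632972e-02],
       [ 9.99999456e-01,  9.60812492e-04,  4.06043361e-04,
         5.49752032e-04],
       [-1.43248184e-04, -2.59083694e-01,  9.65854864e-01,
        -1.41869495e-01],
       [ 0.00000000e+00,  0.00000000e+00,  0.00000000e+00,
         1.00000000e+00]])}
0.1 [ 0.18166862 -0.51889888  0.23063313] [-1.79928816e+02  3.70226455e-04  1.92939633e+01] 0.08511813327259699
```

View pics/top0.png

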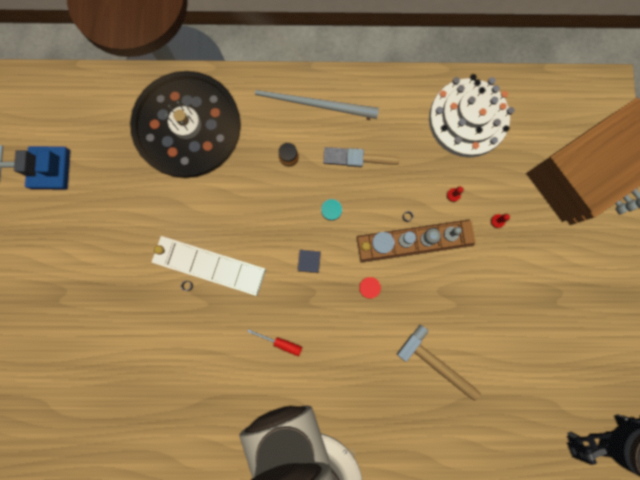

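View pics/scene0.png

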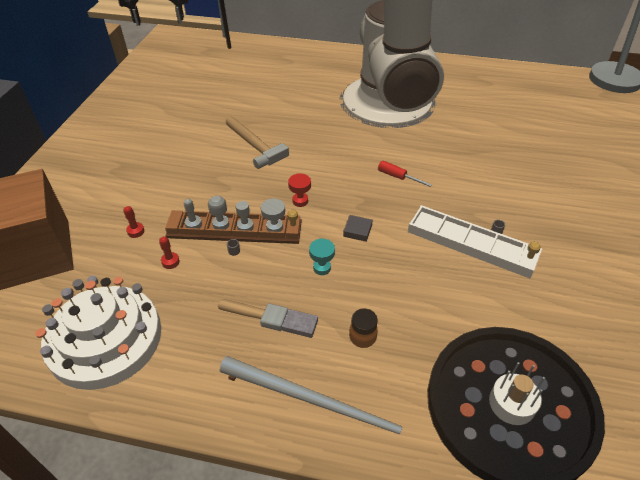

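The top view shows the source row with its knob at (367,246), then broad (383,243), medium (408,239), domed (432,237) and slim (454,233). The rack runs from its knob at (158,250) to (262,285). Next I'll measure both.

```bash
cat > h.py <<'E'
import cv2, numpy as np
from workcell import *
def ray(n,uv,z,obs=None):
    "pixel -> world point on plane z"
    c=get_calibration(n); K=np.array([[c["fx"],0,c["cx"]],[0,c["fy"],c["cy"]],[0,0,1]])
    if n=="wrist":
        from scipy.spatial.transform import Rotation as R
        T=np.eye(4); T[:3,:3]=R.from_euler("xyz",obs["tcp_rot"],degrees=True).as_matrix(); T[:3,3]=obs["ee_pos"]
        T=T@c["tool_from_camera"]; Rm=T[:3,:3]; o=T[:3,3]
    else:
        Rm=cv2.Rodrigues(c["rvec"])[0].T; o=-Rm@c["tvec"]
    d=Rm@np.linalg.inv(K)@np.array([*uv,1.])
    return (o+d*(z-o[2])/d[2])[:2]
E
python3 - <<'E'
from h import *
im=cv2.imread("pics/top0.png"); hsv=cv2.cvtColor(im,cv2.COLOR_BGR2HSV)
def blobs(m,box,amin):
    k=np.zeros_like(m);x0,y0,x1,y1=box;k[y0:y1,x0:x1]=m[y0:y1,x0:x1]
    return [c for c in cv2.findContours(k,0,1)[0] if cv2.contourArea(c)>=amin]
w=cv2.inRange(hsv,(0,0,165),(180,70,255))
for c in blobs(w,(140,225,280,305),200):
    b=cv2.boxPoints(cv2.minAreaRect(c)); print("rack",cv2.minAreaRect(c),[ray("top",p,.024).round(4) for p in b])
g=cv2.inRange(hsv,(0,0,0),(180,75,255))
for c in blobs(g,(352,215,480,268),15):
    (u,v),r=cv2.minEnclosingCircle(c);print("grey",u,v,r,cv2.contourArea(c),ray("top",(u,v),.072))
a=cv2.resize(im[225:305,145:275],None,fx=6,fy=6,interpolation=2); cv2.imwrite("pics/c1.png",a)
a=cv2.resize(im[210:270,350:480],None,fx=6,fy=6,interpolation=2); cv2.imwrite("pics/c2.png",a)
E
```

```text
rack ((208.2288818359375, 265.209228515625), (110.9292221069336, 29.020917892456055), 17.650123596191406) [array([0.4975, 0.3645]), array([0.5615, 0.3473]), array([0.4848, 0.1023]), array([0.4218, 0.1212])]
grey 407.5 239.0 9.013978004455566 189.5 [ 0.54749345 -0.21684603]
grey 383.1414489746094 241.9063720703125 11.348821640014648 367.0 [ 0.54076137 -0.16255855]
grey 430.1071472167969 236.89285278320312 10.150116920471191 232.0 [ 0.55243171 -0.26732066]
grey 452.58258056640625 232.23394775390625 9.01738166809082 168.0 [ 0.56311848 -0.31777345]
```

View pics/c1.png

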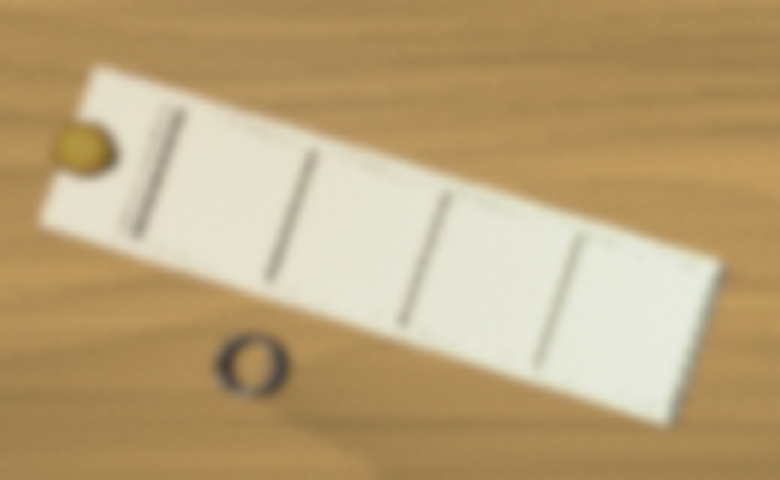

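View pics/c2.png

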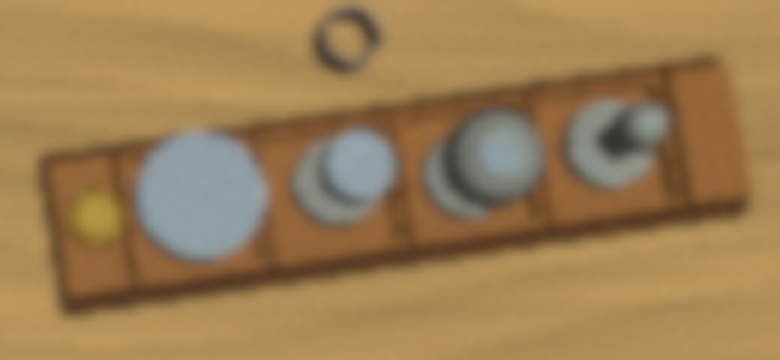

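The first crop shows the rack's knob at (83,150) and dividers at about (293,217), (425,260) and (560,302). The second shows stake heads at (202,195) broad, (362,164) medium, (499,157) domed and (648,122) slim, with the knob at (97,218).

```bash
python3 - <<'E'
from h import *
P={}
for n,(u,v),z in [("knobS",(97,218),.056),("broad",(202,195),.072),("medium",(362,164),.074),("domed",(499,157),.074),("slim",(648,122),.079)]:
    P[n]=ray("top",(u/6-.4+350,v/6-.4+210),z);print(n,P[n].round(4))
for n,f,z in [("medium",(338,184),.024),("domed",(470,175),.024),("slim",(607,144),.024)]:
    print(n,"foot",ray("top",(f[0]/6-.4+350,f[1]/6-.4+210),z).round(4))
d=P["slim"]-P["broad"];print("row len",np.hypot(*d),"ang",np.degrees(np.arctan2(d[1],d[0])))
A=np.array([.5295,.3559]);B=np.array([.4533,.1118]);y=(A-B)/np.hypot(*(A-B));c=(A+B)/2-.015*y
print("c",c,"yaw of y",np.degrees(np.arctan2(y[1],y[0])))
for k in(.081,.027,-.027,-.081):print((c+k*y).round(4))
kn=ray("top",(83/6-.4+145,150/6-.4+225),.056);print("knob",kn,"exp",c+.126*y)
for u,v in[(293,217),(425,260),(560,302)]:print(((ray("top",(u/6-.4+145,v/6-.4+225),.020)-c)@y).round(4))
E
```

```text
knobS [ 0.5334 -0.1253]
broad [ 0.5403 -0.1628]
medium [ 0.5519 -0.222 ]
domed [ 0.5547 -0.2729]
slim [ 0.5673 -0.3273]
medium foot [ 0.5507 -0.2213]
domed foot [ 0.5544 -0.2724]
slim foot [ 0.5667 -0.3258]
row len 0.1666486770160124 ang -80.67660184027706
c [0.48693022 0.21953144] yaw of y 72.663351491925
[0.5111 0.2969]
[0.495  0.2453]
[0.4789 0.1938]
[0.4628 0.1422]
knob [0.52329624 0.33879985] exp [0.52447639 0.33980731]
0.0512
-0.0023
-0.0567
```

Careful with the scale: shifts go in shares of 750 mm and turns go in shares of pi rad. That gives: 35.9 cm / 75 = 0.4787, 35.6 cm / 75 = 0.4747, 1.4 rad / 3.1416 = 0.4456.

Call:
servo_tool:
  moves:
    - [0.0267,0.0267,0,0.0318]
    - [0.0667,0.0667,0,0.0637]
    - [0.1067,0.1067,0,0.0955]
    - [0.1467,0.1467,0,0.1273]
    - [0.1867,0.1867,0,0.1592]
    - [0.2267,0.2267,0,0.191]
    - [0.2667,0.2667,0,0.2228]
    - [0.3067,0.3067,0,0.2546]
    - [0.3467,0.3467,0,0.2865]
    - [0.3867,0.3867,-0.0133,0.3183]
    - [0.4267,0.4267,-0.0133,0.3501]
    - [0.4533,0.4533,-0.0267,0.382]
    - [0.4733,0.4667,-0.04,0.4138]
    - [0.4787,0.4747,-0.04,0.4456]
    - [0.4787,0.4747,-0.04,0.4456]
    - [0.4787,0.4747,-0.04,0.4456]
    - [0.4787,0.4747,-0.04,0.4456]
  claw: 0
  force: 60

```text
time: 1.52
ee_pos: [0.5404, -0.1636, 0.2016]
tcp_rot: [180.0, 0.0, 99.3]
wrist_force: [-0.2, -0.6, -0.2]
opening: 0.0857
grasp_force: 0.0
```

```bash
python3 - <<'E'
from h import *
o=get_obs();cv2.imwrite("pics/w1.png",camera("wrist")[:,:,::-1]);print(o["time"],o["ee_pos"],o["tcp_rot"],o["q"])
import pickle;pickle.dump(o,open("w1.pkl","wb"))
E
```

```text
1.5167 [ 0.54039469 -0.16361253  0.20155763] [1.79994989e+02 1.20484600e-02 9.92982333e+01] [-1.68401237e+01  6.45694528e+00  8.37260711e+00  9.19058553e+01
 -8.60866010e-03  6.38616417e+01]
```

View pics/w1.png

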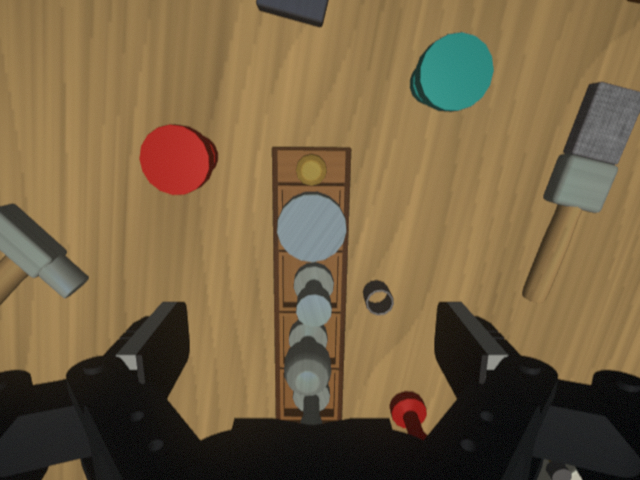

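The wrist view shows the row vertical in the image and centred. The knob is at (312,170), with heads at (312,228) broad, (314,309) medium and (308,368) domed.

```bash
python3 - <<'E'
from h import *
import pickle;o=pickle.load(open("w1.pkl","rb"))
for n,p,z in[("knob",(312,169),.057),("broad",(312,228),.072),("med",(314,309),.074),("dom",(308,368),.074)]:
    print(n,ray("wrist",p,z,o).round(4))
a=ray("wrist",(274,150),.024,o);b=ray("wrist",(277,410),.024,o);a2=ray("wrist",(350,150),.024,o);b2=ray("wrist",(341,410),.024,o)
for d in(b-a,b2-a2):print(np.degrees(np.arctan2(d[1],d[0])))
E
```

```text
knob [ 0.5343 -0.1254]
broad [ 0.5405 -0.1632]
med [ 0.5515 -0.221 ]
dom [ 0.5549 -0.2686]
-81.3270530613162
-81.27480651096428
```

Scaled: -15.9 cm / 75 = -0.212, -15.3 cm / 75 = -0.204.

Call:
servo_tool:
  moves:
    - [0,0,-0.0267,0]
    - [0,0,-0.06,0]
    - [0,0,-0.0933,0]
    - [0,0,-0.1267,0]
    - [0,0,-0.16,0]
    - [0,0,-0.1867,0]
    - [0,0,-0.204,0]
    - [0,0,-0.212,0]
    - [0,0,-0.212,0]
    - [0,0,-0.212,0]
    - [0,0,-0.212,0]
  claw: 0

```text
time: 2.48
ee_pos: [0.5415, -0.1635, 0.0439]
tcp_rot: [179.9, 0.1, 99.5]
wrist_force: [0.0, 0.6, -0.8]
opening: 0.0853
grasp_force: 0.0
```

Call:
servo_tool:
  moves:
    - [0,0,0,0]
    - [0,0,0,0]
    - [0,0,0,0]
    - [0,0,0,0]
    - [0,0,0,0]
    - [0,0,0,0]
    - [0,0,0,0]
    - [0,0,0,0]
  claw: 1
  force: 60

```text
time: 3.15
ee_pos: [0.541, -0.1632, 0.0432]
tcp_rot: [180.0, 0.0, 99.5]
wrist_force: [-2.1, -0.4, 4.9]
opening: 0.0459
grasp_force: 61.0
```

Scaled: 42.5 cm / 75 = 0.5667, -2.1 cm / 75 = -0.028, -0.45 rad / 3.1416 = -0.1432.

Call:
servo_tool:
  moves:
    - [0,0,0.0093,0]
    - [0,0,0.0267,0]
    - [0,0,0.0533,0]
    - [0,0,0.08,0]
    - [0,0.0093,0.0933,0]
    - [-0.0013,0.0267,0.0973,0]
    - [-0.004,0.0533,0.0973,-0.0095]
    - [-0.0067,0.0933,0.0973,-0.0191]
    - [-0.0093,0.1333,0.0973,-0.0318]
    - [-0.012,0.1733,0.0973,-0.0414]
    - [-0.0147,0.2133,0.0973,-0.0541]
    - [-0.0173,0.2533,0.0973,-0.0637]
    - [-0.02,0.2933,0.0973,-0.0732]
    - [-0.0227,0.3333,0.0973,-0.0859]
    - [-0.0253,0.3733,0.0973,-0.0955]
    - [-0.028,0.4133,0.0973,-0.105]
    - [-0.0307,0.4533,0.0973,-0.1178]
    - [-0.0333,0.4933,0.0973,-0.1273]
    - [-0.036,0.5333,0.0973,-0.1369]
    - [-0.0387,0.5667,0.0973,-0.1432]

```text
time: 4.82
ee_pos: [0.5102, 0.2646, 0.1145]
tcp_rot: [-179.9, 0.0, 73.7]
wrist_force: [0.2, -0.5, -2.5]
opening: 0.0459
grasp_force: 61.9
```

Scaled: 3.4 cm / 75 = 0.0453, 3.2 cm / 75 = 0.0427, -0.02 rad / 3.1416 = -0.0064.

Call:
servo_tool:
  moves:
    - [0,0.0213,0,-0.0032]
    - [-0.0013,0.0347,0,-0.0064]
    - [-0.0013,0.0427,0,-0.0064]
    - [-0.0013,0.0453,0,-0.0064]
    - [-0.0013,0.0453,0,-0.0064]
    - [-0.0013,0.0453,0,-0.0064]

```text
time: 5.32
ee_pos: [0.5105, 0.2955, 0.1151]
tcp_rot: [-180.0, 0.0, 72.6]
wrist_force: [-0.0, -0.3, -2.7]
opening: 0.0464
grasp_force: 61.9
```

```bash
python3 - <<'E'
from h import *
o=get_obs();cv2.imwrite("pics/w2.png",camera("wrist")[:,:,::-1]);print(o["time"],o["ee_pos"],o["tcp_rot"],o["opening"],o["wrist_force"])
import pickle;pickle.dump(o,open("w2.pkl","wb"))
E
```

```text
5.3167 [0.51052142 0.29552141 0.11507615] [-1.79984420e+02  2.70916594e-02  7.25799971e+01] 0.04636526170197806 [-0.03875554 -0.27106701 -2.68811756]
```

View pics/w2.png

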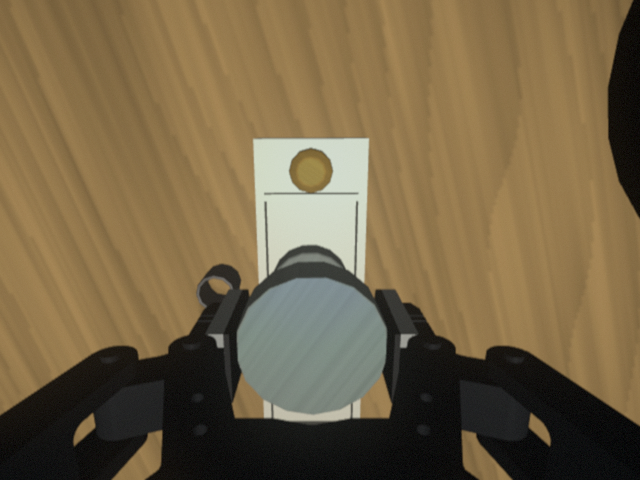

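The broad stake hangs upright and centred over the rack, whose knob appears at (311,170) with the pocket lip at row 193. I'll check the knob and edge positions.

```bash
python3 - <<'E'
from h import *
import pickle;o=pickle.load(open("w2.pkl","rb"))
y=np.array([np.cos(np.radians(72.66)),np.sin(np.radians(72.66))])
k=ray("wrist",(311,170),.057,o);print("knob",k,"pocket1",k-.045*y)
m=(ray("wrist",(254,139),.024,o)+ray("wrist",(368,139),.024,o))/2;print("endmid",m, m-.060*y)
m=ray("wrist",(311,193),.024,o);print("lip",m,m-.025*y)
E
```

```text
knob [0.52411023 0.3395171 ] pocket1 [0.51069837 0.29656222]
endmid [0.52820324 0.35271305] [0.51032075 0.29543987]
lip [0.51926803 0.32416646] [0.51181699 0.30030264]
```

Scaled: -7.2 cm / 75 = -0.096, -7.1 cm / 75 = -0.0947.

Call:
servo_tool:
  moves:
    - [0,0,-0.0133,0]
    - [0,0,-0.0333,0]
    - [0,0,-0.0533,0]
    - [0,0,-0.0707,0]
    - [0,0,-0.0813,0]
    - [0,0,-0.0867,0]
    - [0,0,-0.0893,0]
    - [0,0,-0.092,0]
    - [0,0,-0.0933,0]
    - [0,0,-0.0947,0]
    - [0,0,-0.096,0]
    - [0,0,-0.096,0]
    - [0,0,-0.096,0]

```text
time: 6.45
ee_pos: [0.5108, 0.296, 0.0434]
tcp_rot: [180.0, -0.0, 72.6]
wrist_force: [0.5, -0.1, -2.7]
opening: 0.0463
grasp_force: 61.9
```

Scaled: -0.12 cm / 75 = -0.0016, -0.09 cm / 75 = -0.0012.

Call:
servo_tool:
  moves:
    - [0,0,-0.0004,0]
    - [0,0,-0.0008,0]
    - [0,0,-0.0012,0]
    - [0,0,-0.0016,0]
    - [0,0,-0.0016,0]
    - [0,0,-0.0016,0]

```text
time: 6.95
ee_pos: [0.511, 0.2962, 0.0432]
tcp_rot: [180.0, -0.1, 72.6]
wrist_force: [-4.6, -1.1, 6.7]
opening: 0.0458
grasp_force: 62.7
```

Call:
servo_tool:
  moves:
    - [0,0,0,0]
    - [0,0,0,0]
    - [0,0,0,0]
    - [0,0,0,0]
    - [0,0,0,0]
    - [0,0,0,0]
  claw: 0

```text
time: 7.45
ee_pos: [0.5107, 0.2959, 0.0419]
tcp_rot: [-180.0, 0.0, 72.6]
wrist_force: [0.2, 0.0, 0.2]
opening: 0.0855
grasp_force: 0.0
```

Scaled: 12 cm / 75 = 0.16, 11 cm / 75 = 0.1467.

Call:
servo_tool:
  moves:
    - [0,0,0.0093,0]
    - [0,0,0.0267,0]
    - [0,0,0.0533,0]
    - [0,0,0.0867,0]
    - [0,0,0.12,0]
    - [0,0,0.1467,0]
    - [0,0,0.16,0]
    - [0,0,0.16,0]
    - [0,0,0.16,0]

```text
time: 8.2
ee_pos: [0.5109, 0.296, 0.1623]
tcp_rot: [180.0, -0.0, 72.6]
wrist_force: [-0.1, 0.8, -0.1]
opening: 0.0854
grasp_force: 0.0
```

```bash
python3 - <<'E'
from h import *
o=get_obs();cv2.imwrite("pics/w3.png",camera("wrist")[:,:,::-1]);print(o["time"],o["ee_pos"],o["tcp_rot"],o["opening"])
import pickle;pickle.dump(o,open("w3.pkl","wb"))
E
```

```text
8.2 [0.51091336 0.29601181 0.16229168] [ 1.79971931e+02 -3.18286110e-02  7.25825141e+01] 0.08538232319723724
```

View pics/w3.png

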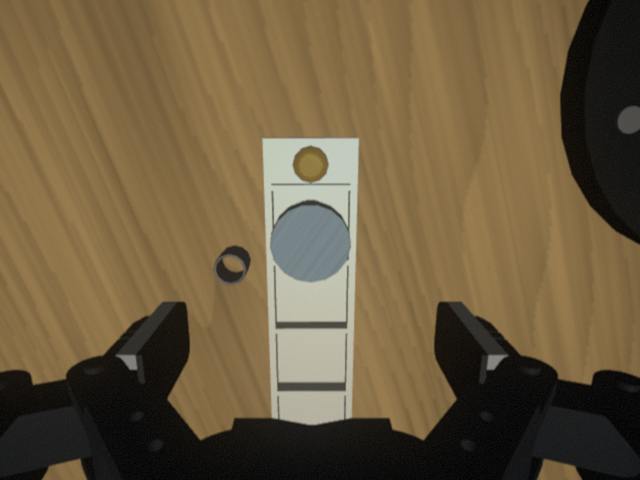

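The broad stake stands upright and centred in pocket 1, with its head at (311,242). The medium stake is next.

Scaled: -51.7 cm / 75 = -0.6893, 3.5 cm / 75 = 0.0467, 0.46 rad / 3.1416 = 0.1464.

Call:
servo_tool:
  moves:
    - [0.0013,-0.0133,0,0]
    - [0.0027,-0.04,0,0.0095]
    - [0.0067,-0.08,0,0.0191]
    - [0.0107,-0.1267,0,0.0286]
    - [0.0133,-0.1733,0,0.0382]
    - [0.0173,-0.22,0,0.0477]
    - [0.0213,-0.2667,0,0.0573]
    - [0.0253,-0.3133,0,0.0668]
    - [0.0293,-0.36,0,0.0764]
    - [0.0333,-0.4067,0,0.0859]
    - [0.0373,-0.4533,0,0.0955]
    - [0.04,-0.5,0,0.105]
    - [0.0427,-0.5467,0,0.1146]
    - [0.0467,-0.5933,0,0.1241]
    - [0.0507,-0.6333,0,0.1337]
    - [0.0533,-0.6667,0,0.1432]
    - [0.0547,-0.6827,0,0.1464]
    - [0.0547,-0.6893,0,0.1464]
    - [0.0547,-0.6893,0,0.1464]
    - [0.0547,-0.6893,0,0.1464]

```text
time: 9.92
ee_pos: [0.5512, -0.2208, 0.1614]
tcp_rot: [-179.9, -0.0, 98.9]
wrist_force: [-0.1, 0.6, 0.4]
opening: 0.0858
grasp_force: 0.0
```

```bash
python3 - <<'E'
from h import *
import pickle;o=pickle.load(open("w3.pkl","rb"))
print("broad placed",ray("wrist",(311,242),.072,o),"div",ray("wrist",(311,329),.024,o),ray("wrist",(311,390),.024,o))
c=np.array([.48693,.21953]);y=np.array([np.cos(np.radians(72.66)),np.sin(np.radians(72.66))])
for v in(329,390):print((ray("wrist",(311,v),.024,o)-c)@y)
o=get_obs();im=camera("wrist")[:,:,::-1];print(o["ee_pos"],o["tcp_rot"])
h=cv2.cvtColor(im,cv2.COLOR_BGR2HSV);cv2.imwrite("pics/w4.png",im)
E
```

```text
broad placed [0.51087984 0.29741004] div [0.48672217 0.22026471] [0.47102232 0.17009539]
0.0006393820118360607
-0.051929102511502234
[ 0.55119559 -0.22075288  0.16137082] [-1.79936587e+02 -4.83619351e-02  9.89007815e+01]
```

View pics/w4.png

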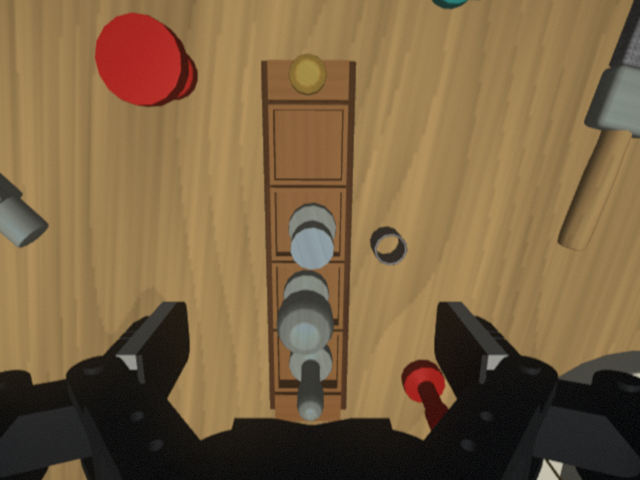

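The medium stake's top is at (312,249), centred for the grasp. The domed head is at (306,322), the slim nose at (310,409), and a red look-alike stands at (424,380), to the right of the slim stake.

Scaled: -11.8 cm / 75 = -0.1573, -11.4 cm / 75 = -0.152.

Call:
servo_tool:
  moves:
    - [0,0,-0.0267,0]
    - [0,0,-0.06,0]
    - [0,0,-0.0933,0]
    - [0,0,-0.12,0]
    - [0,0,-0.1413,0]
    - [0,0,-0.152,0]
    - [0,0,-0.1573,0]
    - [0,0,-0.1573,0]
    - [0,0,-0.1573,0]
    - [0,0,-0.1573,0]

```text
time: 10.8
ee_pos: [0.5524, -0.2212, 0.0454]
tcp_rot: [179.9, 0.1, 98.9]
wrist_force: [-0.4, -0.6, -0.2]
opening: 0.0852
grasp_force: 0.0
```

Call:
servo_tool:
  moves:
    - [0,0,0,0]
    - [0,0,0,0]
    - [0,0,0,0]
    - [0,0,0,0]
    - [0,0,0,0]
    - [0,0,0,0]
    - [0,0,0,0]
    - [0,0,0,0]
    - [0,0,0,0]
  claw: 1

```text
time: 11.55
ee_pos: [0.5517, -0.2212, 0.0444]
tcp_rot: [180.0, 0.0, 98.9]
wrist_force: [-1.9, 0.2, 4.9]
opening: 0.0244
grasp_force: 59.0
```

```bash
python3 - <<'E'
from h import *
o=dict(ee_pos=[0.5512,-0.22075,0.1614],tcp_rot=[180,0,98.9])
for n,p,z in[("med",(312,249),.074),("dom",(306,322),.074),("slim",(310,409),.078),("redslim foot",(424,381),.01),("redslim head",(438,425),.055)]:
    print(n,ray("wrist",p,z,o).round(4))
E
```

```text
med [ 0.5516 -0.2229]
dom [ 0.5553 -0.2694]
slim [ 0.5668 -0.3272]
redslim foot [ 0.6624 -0.3379]
redslim head [ 0.6617 -0.3435]
```

Scaled: 43 cm / 75 = 0.5733, 7.3 cm / 75 = 0.0973, -0.45 rad / 3.1416 = -0.1432.

Call:
servo_tool:
  moves:
    - [0,0,0.0093,0]
    - [0,0,0.0267,0]
    - [0,0,0.0533,0]
    - [0,0,0.08,0]
    - [0,0.0093,0.0933,0]
    - [-0.0027,0.0267,0.0973,0]
    - [-0.0067,0.0533,0.0973,-0.0095]
    - [-0.0107,0.0933,0.0973,-0.0191]
    - [-0.016,0.1333,0.0973,-0.0318]
    - [-0.0213,0.1733,0.0973,-0.0414]
    - [-0.0267,0.2133,0.0973,-0.0541]
    - [-0.032,0.2533,0.0973,-0.0637]
    - [-0.0373,0.2933,0.0973,-0.0732]
    - [-0.0427,0.3333,0.0973,-0.0859]
    - [-0.048,0.3733,0.0973,-0.0955]
    - [-0.0533,0.4133,0.0973,-0.105]
    - [-0.0587,0.4533,0.0973,-0.1178]
    - [-0.064,0.4933,0.0973,-0.1273]
    - [-0.0693,0.5333,0.0973,-0.1369]
    - [-0.0733,0.5733,0.0973,-0.1432]

```text
time: 13.22
ee_pos: [0.495, 0.211, 0.1164]
tcp_rot: [-179.9, 0.0, 73.1]
wrist_force: [0.2, -0.2, -2.1]
opening: 0.024
grasp_force: 59.0
```

Scaled: -7.25 cm / 75 = -0.0967, -7.2 cm / 75 = -0.096, -0.01 rad / 3.1416 = -0.0032.

Call:
servo_tool:
  moves:
    - [-0.0013,0.0227,0,0]
    - [-0.0027,0.0373,0,-0.0032]
    - [-0.0027,0.0453,-0.0067,-0.0032]
    - [-0.0027,0.0493,-0.02,-0.0032]
    - [-0.0027,0.0493,-0.04,-0.0032]
    - [-0.0027,0.0493,-0.06,-0.0032]
    - [-0.0027,0.0493,-0.0747,-0.0032]
    - [-0.0027,0.0493,-0.0827,-0.0032]
    - [-0.0027,0.0493,-0.0867,-0.0032]
    - [-0.0027,0.0493,-0.0893,-0.0032]
    - [-0.0027,0.0493,-0.092,-0.0032]
    - [-0.0027,0.0493,-0.0947,-0.0032]
    - [-0.0027,0.0493,-0.0953,-0.0032]
    - [-0.0027,0.0493,-0.096,-0.0032]
    - [-0.0027,0.0493,-0.0967,-0.0032]
    - [-0.0027,0.0493,-0.0967,-0.0032]
    - [-0.0027,0.0493,-0.0967,-0.0032]

```text
time: 14.63
ee_pos: [0.4948, 0.2459, 0.0447]
tcp_rot: [180.0, -0.0, 72.6]
wrist_force: [0.7, -0.3, -2.6]
opening: 0.024
grasp_force: 59.0
```

Scaled: -0.12 cm / 75 = -0.0016, -0.09 cm / 75 = -0.0012.

Call:
servo_tool:
  moves:
    - [0,0,-0.0004,0]
    - [0,0,-0.0008,0]
    - [0,0,-0.0012,0]
    - [0,0,-0.0016,0]
    - [0,0,-0.0016,0]
    - [0,0,-0.0016,0]

```text
time: 15.13
ee_pos: [0.4949, 0.2461, 0.0444]
tcp_rot: [180.0, -0.1, 72.6]
wrist_force: [-3.3, 0.2, 7.3]
opening: 0.0243
grasp_force: 59.9
```

Scaled: 12 cm / 75 = 0.16, 11 cm / 75 = 0.1467.

Call:
servo_tool:
  moves:
    - [0,0,0,0]
    - [0,0,0,0]
    - [0,0,0,0]
    - [0,0,0,0]
    - [0,0,0,0]
    - [0,0,0,0]
    - [0,0,0.0093,0]
    - [0,0,0.0267,0]
    - [0,0,0.0533,0]
    - [0,0,0.0867,0]
    - [0,0,0.12,0]
    - [0,0,0.1467,0]
    - [0,0,0.16,0]
    - [0,0,0.16,0]
  claw: 0

```text
time: 16.3
ee_pos: [0.4958, 0.2464, 0.1668]
tcp_rot: [179.8, -0.2, 72.6]
wrist_force: [0.2, -0.0, 0.2]
opening: 0.0858
grasp_force: 0.0
```

Scaled: -51.6 cm / 75 = -0.688, -51.2 cm / 75 = -0.6827, 0.46 rad / 3.1416 = 0.1464.

Call:
servo_tool:
  moves:
    - [0.0013,-0.0133,0,0]
    - [0.004,-0.04,0,0.0095]
    - [0.0093,-0.08,0,0.0191]
    - [0.0147,-0.1267,0,0.0286]
    - [0.02,-0.1733,0,0.0382]
    - [0.0253,-0.22,0,0.0477]
    - [0.0307,-0.2667,0,0.0573]
    - [0.036,-0.3133,0,0.0668]
    - [0.0413,-0.36,0,0.0764]
    - [0.0467,-0.4067,0,0.0859]
    - [0.052,-0.4533,0,0.0955]
    - [0.0573,-0.5,0,0.105]
    - [0.0627,-0.5467,0,0.1146]
    - [0.068,-0.5933,0,0.1241]
    - [0.0733,-0.6333,0,0.1337]
    - [0.0787,-0.6667,0,0.1432]
    - [0.08,-0.6827,0,0.1464]
    - [0.08,-0.688,0,0.1464]
    - [0.08,-0.688,0,0.1464]
    - [0.08,-0.688,0,0.1464]

```text
time: 17.97
ee_pos: [0.5541, -0.2697, 0.1625]
tcp_rot: [-179.9, -0.1, 98.9]
wrist_force: [0.2, -0.2, 0.1]
opening: 0.0855
grasp_force: 0.0
```

```bash
python3 - <<'E'
from h import *
o=get_obs();im=camera("wrist")[:,:,::-1];print(o["time"],o["ee_pos"],o["tcp_rot"])
cv2.imwrite("pics/w5.png",im)
cv2.imwrite("pics/t5.png",camera("top")[225:305,145:275,::-1].repeat(6,0).repeat(6,1))
E
```

```text
17.9667 [ 0.55412418 -0.26965367  0.16245592] [-1.79926187e+02 -6.50660556e-02  9.89045092e+01]
```

View pics/w5.png

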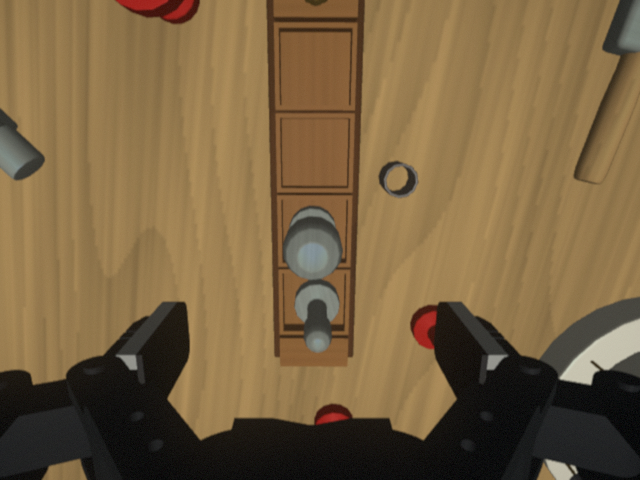

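View pics/t5.png

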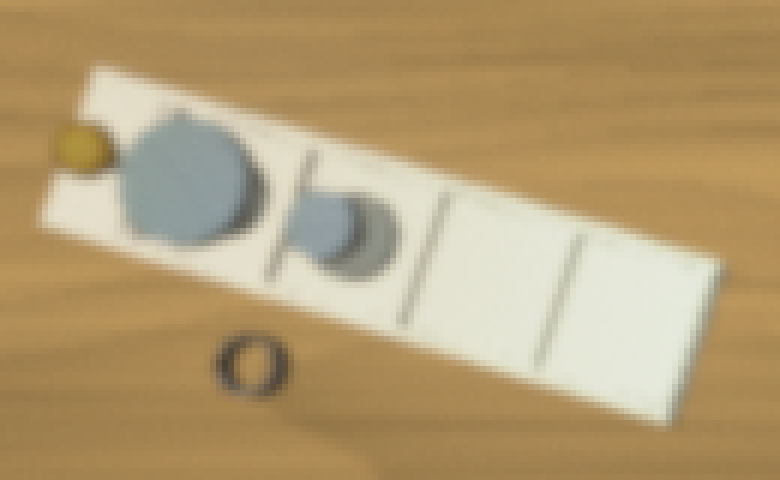

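The domed head is at (312,248), centred in the gripper, and the slim nose is at (318,343). The rack shows broad and medium upright in pockets 1 and 2. I'll go down on the domed stake.

Scaled: -11.9 cm / 75 = -0.1587, -0.15 cm / 75 = -0.002.

Call:
servo_tool:
  moves:
    - [0.0007,-0.002,-0.0267,0]
    - [0.0007,-0.002,-0.06,0]
    - [0.0007,-0.002,-0.0933,0]
    - [0.0007,-0.002,-0.12,0]
    - [0.0007,-0.002,-0.1413,0]
    - [0.0007,-0.002,-0.1533,0]
    - [0.0007,-0.002,-0.1587,0]
    - [0.0007,-0.002,-0.1587,0]
    - [0.0007,-0.002,-0.1587,0]
    - [0.0007,-0.002,-0.1587,0]

```text
time: 18.9
ee_pos: [0.5559, -0.2718, 0.0458]
tcp_rot: [179.9, 0.1, 98.9]
wrist_force: [0.4, 0.5, 0.5]
opening: 0.0856
grasp_force: 0.0
```

Call:
servo_tool:
  moves:
    - [0,0,0,0]
    - [0,0,0,0]
    - [0,0,0,0]
    - [0,0,0,0]
    - [0,0,0,0]
    - [0,0,0,0]
    - [0,0,0,0]
    - [0,0,0,0]
    - [0,0,0,0]
  claw: 1

```text
time: 19.65
ee_pos: [0.5553, -0.2717, 0.0449]
tcp_rot: [180.0, 0.0, 98.9]
wrist_force: [-3.1, 0.0, 5.8]
opening: 0.0339
grasp_force: 60.0
```

```bash
python3 - <<'E'
from h import *
o=dict(ee_pos=[0.5541,-0.26965,0.1625],tcp_rot=[180,0,98.9])
for n,p,z in[("dom",(312,248),.074),("domfoot",(313,229),.024),("slim",(318,342),.078),("slimfoot",(317,302),.024)]:
    print(n,ray("wrist",p,z,o).round(4))
E
```

```text
dom [ 0.5545 -0.2715]
domfoot [ 0.5553 -0.272 ]
slim [ 0.5673 -0.3289]
slimfoot [ 0.5669 -0.3262]
```

Scaled: 43 cm / 75 = 0.5733, -3.1 cm / 75 = -0.0413, -0.45 rad / 3.1416 = -0.1432.

Call:
servo_tool:
  moves:
    - [0,0,0.0093,0]
    - [0,0,0.0267,0]
    - [0,0,0.0533,0]
    - [0,0,0.08,0]
    - [0,0.0093,0.0933,0]
    - [-0.004,0.0267,0.0973,0]
    - [-0.008,0.0533,0.0973,-0.0095]
    - [-0.0147,0.0933,0.0973,-0.0191]
    - [-0.0213,0.1333,0.0973,-0.0318]
    - [-0.028,0.1733,0.0973,-0.0414]
    - [-0.0347,0.2133,0.0973,-0.0541]
    - [-0.0413,0.2533,0.0973,-0.0637]
    - [-0.048,0.2933,0.0973,-0.0732]
    - [-0.0547,0.3333,0.0973,-0.0859]
    - [-0.0613,0.3733,0.0973,-0.0955]
    - [-0.068,0.4133,0.0973,-0.105]
    - [-0.0747,0.4533,0.0973,-0.1178]
    - [-0.0813,0.4933,0.0973,-0.1273]
    - [-0.088,0.5333,0.0973,-0.1369]
    - [-0.0947,0.5733,0.0973,-0.1432]

```text
time: 21.32
ee_pos: [0.4825, 0.1604, 0.1166]
tcp_rot: [-179.9, 0.0, 73.1]
wrist_force: [1.8, -0.2, -4.2]
opening: 0.0343
grasp_force: 60.3
```

Scaled: -7.3 cm / 75 = -0.0973, -7.25 cm / 75 = -0.0967, -0.01 rad / 3.1416 = -0.0032.

Call:
servo_tool:
  moves:
    - [-0.004,0.0213,0,0]
    - [-0.0053,0.036,0,-0.0032]
    - [-0.0067,0.044,-0.0067,-0.0032]
    - [-0.0067,0.0467,-0.02,-0.0032]
    - [-0.0067,0.0467,-0.04,-0.0032]
    - [-0.0067,0.0467,-0.06,-0.0032]
    - [-0.0067,0.0467,-0.0747,-0.0032]
    - [-0.0067,0.0467,-0.0827,-0.0032]
    - [-0.0067,0.0467,-0.0867,-0.0032]
    - [-0.0067,0.0467,-0.0893,-0.0032]
    - [-0.0067,0.0467,-0.092,-0.0032]
    - [-0.0067,0.0467,-0.0947,-0.0032]
    - [-0.0067,0.0467,-0.0953,-0.0032]
    - [-0.0067,0.0467,-0.096,-0.0032]
    - [-0.0067,0.0467,-0.0967,-0.0032]
    - [-0.0067,0.0467,-0.0973,-0.0032]
    - [-0.0067,0.0467,-0.0973,-0.0032]
    - [-0.0067,0.0467,-0.0973,-0.0032]

```text
time: 22.82
ee_pos: [0.4794, 0.1935, 0.0448]
tcp_rot: [180.0, -0.0, 72.6]
wrist_force: [-1.0, 0.1, 1.3]
opening: 0.0339
grasp_force: 60.7
```

Scaled: -0.04 cm / 75 = -0.0005, -0.02 cm / 75 = -0.0003.

Call:
servo_tool:
  moves:
    - [0,0,-0.0003,0]
    - [0,0,-0.0005,0]
    - [0,0,-0.0005,0]

```text
time: 23.07
ee_pos: [0.4794, 0.1936, 0.0448]
tcp_rot: [180.0, -0.0, 72.6]
wrist_force: [-3.3, 0.8, 6.0]
opening: 0.0339
grasp_force: 61.3
```

Scaled: 12 cm / 75 = 0.16, 11 cm / 75 = 0.1467.

Call:
servo_tool:
  moves:
    - [0,0,0,0]
    - [0,0,0,0]
    - [0,0,0,0]
    - [0,0,0,0]
    - [0,0,0,0]
    - [0,0,0,0]
    - [0,0,0.0093,0]
    - [0,0,0.0267,0]
    - [0,0,0.0533,0]
    - [0,0,0.0867,0]
    - [0,0,0.12,0]
    - [0,0,0.1467,0]
    - [0,0,0.16,0]
    - [0,0,0.16,0]
  claw: 0

```text
time: 24.23
ee_pos: [0.4802, 0.1938, 0.1666]
tcp_rot: [179.8, -0.1, 72.6]
wrist_force: [1.4, 0.3, 0.3]
opening: 0.0851
grasp_force: 0.0
```

Scaled: -52.1 cm / 75 = -0.6947, -51.4 cm / 75 = -0.6853, 0.46 rad / 3.1416 = 0.1464.

Call:
servo_tool:
  moves:
    - [0.0027,-0.0133,0,0]
    - [0.0067,-0.04,0,0.0095]
    - [0.0133,-0.08,0,0.0191]
    - [0.0213,-0.1267,0,0.0286]
    - [0.0293,-0.1733,0,0.0382]
    - [0.0373,-0.22,0,0.0477]
    - [0.0453,-0.2667,0,0.0573]
    - [0.0533,-0.3133,0,0.0668]
    - [0.0613,-0.36,0,0.0764]
    - [0.0693,-0.4067,0,0.0859]
    - [0.0773,-0.4533,0,0.0955]
    - [0.0853,-0.5,0,0.105]
    - [0.0933,-0.5467,0,0.1146]
    - [0.1013,-0.5933,0,0.1241]
    - [0.108,-0.6333,0,0.1337]
    - [0.1147,-0.6667,0,0.1432]
    - [0.1173,-0.6853,0,0.1464]
    - [0.1173,-0.6947,0,0.1464]
    - [0.1173,-0.6947,0,0.1464]
    - [0.1173,-0.6947,0,0.1464]

```text
time: 25.9
ee_pos: [0.5666, -0.3273, 0.1628]
tcp_rot: [-179.9, -0.1, 98.9]
wrist_force: [-0.5, -0.3, 0.7]
opening: 0.0856
grasp_force: 0.0
```

```bash
python3 - <<'E'
from h import *
o=get_obs();im=camera("wrist")[:,:,::-1];print(o["time"],o["ee_pos"],o["tcp_rot"])
cv2.imwrite("pics/w6.png",im)
E
```

```text
25.9 [ 0.56656947 -0.32733916  0.16283645] [-1.79918687e+02 -7.71477710e-02  9.88899714e+01]
```

View pics/w6.png

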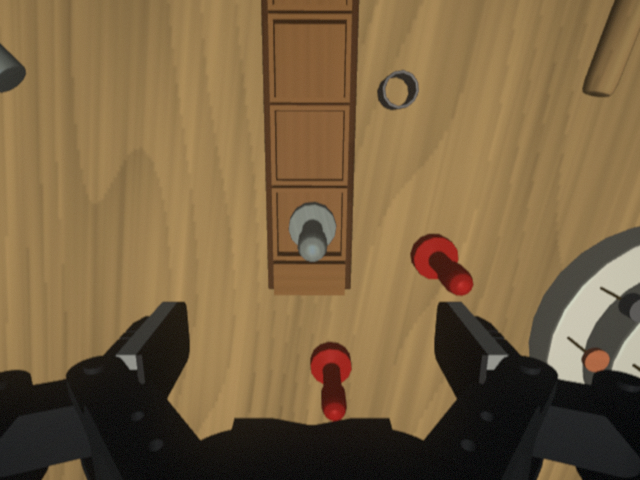

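The slim stake's nose is at (313,250), centred. Both red look-alikes, at (435,257) and (331,365), are clear of the fingers, so I'll grasp.

Scaled: -11.8 cm / 75 = -0.1573, -11.4 cm / 75 = -0.152.

Call:
servo_tool:
  moves:
    - [0,0,-0.0267,0]
    - [0,0,-0.06,0]
    - [0,0,-0.0933,0]
    - [0,0,-0.12,0]
    - [0,0,-0.1413,0]
    - [0,0,-0.152,0]
    - [0,0,-0.1573,0]
    - [0,0,-0.1573,0]
    - [0,0,-0.1573,0]
    - [0,0,-0.1573,0]

```text
time: 26.78
ee_pos: [0.5679, -0.3278, 0.0475]
tcp_rot: [179.9, 0.1, 98.9]
wrist_force: [-0.4, 0.6, 0.2]
opening: 0.0854
grasp_force: 0.0
```

Call:
servo_tool:
  moves:
    - [0,0,0,0]
    - [0,0,0,0]
    - [0,0,0,0]
    - [0,0,0,0]
    - [0,0,0,0]
    - [0,0,0,0]
    - [0,0,0,0]
    - [0,0,0,0]
    - [0,0,0,0]
    - [0,0,0,0]
  claw: 1

```text
time: 27.62
ee_pos: [0.5672, -0.3277, 0.0462]
tcp_rot: [180.0, 0.0, 98.9]
wrist_force: [-1.2, 0.9, 3.8]
opening: 0.0161
grasp_force: 58.6
```

Scaled: 43 cm / 75 = 0.5733, 40 cm / 75 = 0.5333, -0.45 rad / 3.1416 = -0.1432.

Call:
servo_tool:
  moves:
    - [0,0,0.0093,0]
    - [0,0,0.0267,0]
    - [0,0,0.0533,0]
    - [0,0,0.08,0]
    - [-0.0013,0.0093,0.0933,0]
    - [-0.0053,0.0267,0.0973,0]
    - [-0.012,0.0533,0.0973,-0.0095]
    - [-0.02,0.0933,0.0973,-0.0191]
    - [-0.0293,0.1333,0.0973,-0.0318]
    - [-0.0387,0.1733,0.0973,-0.0414]
    - [-0.048,0.2133,0.0973,-0.0541]
    - [-0.0573,0.2533,0.0973,-0.0637]
    - [-0.0667,0.2933,0.0973,-0.0732]
    - [-0.076,0.3333,0.0973,-0.0859]
    - [-0.0853,0.3733,0.0973,-0.0955]
    - [-0.0947,0.4133,0.0973,-0.105]
    - [-0.1027,0.4533,0.0973,-0.1178]
    - [-0.1107,0.4933,0.0973,-0.1273]
    - [-0.1187,0.5333,0.0973,-0.1369]
    - [-0.1267,0.5733,0.0973,-0.1432]

```text
time: 29.28
ee_pos: [0.4705, 0.1043, 0.1183]
tcp_rot: [-180.0, 0.0, 73.1]
wrist_force: [0.2, 0.6, -1.9]
opening: 0.0159
grasp_force: 58.6
```

Scaled: -7.3 cm / 75 = -0.0973, -7.25 cm / 75 = -0.0967, -0.01 rad / 3.1416 = -0.0032.

Call:
servo_tool:
  moves:
    - [-0.0053,0.024,0,0]
    - [-0.0093,0.04,0,-0.0032]
    - [-0.012,0.0493,-0.0067,-0.0032]
    - [-0.012,0.0533,-0.02,-0.0032]
    - [-0.012,0.0533,-0.04,-0.0032]
    - [-0.012,0.0533,-0.06,-0.0032]
    - [-0.012,0.0533,-0.0747,-0.0032]
    - [-0.012,0.0533,-0.0827,-0.0032]
    - [-0.012,0.0533,-0.0867,-0.0032]
    - [-0.012,0.0533,-0.0893,-0.0032]
    - [-0.012,0.0533,-0.092,-0.0032]
    - [-0.012,0.0533,-0.0947,-0.0032]
    - [-0.012,0.0533,-0.0953,-0.0032]
    - [-0.012,0.0533,-0.096,-0.0032]
    - [-0.012,0.0533,-0.0967,-0.0032]
    - [-0.012,0.0533,-0.0973,-0.0032]
    - [-0.012,0.0533,-0.0973,-0.0032]
    - [-0.012,0.0533,-0.0973,-0.0032]

```text
time: 30.78
ee_pos: [0.4634, 0.1424, 0.0461]
tcp_rot: [180.0, -0.0, 72.6]
wrist_force: [0.5, -0.3, -0.9]
opening: 0.016
grasp_force: 58.7
```

Scaled: -0.08 cm / 75 = -0.0011, -0.06 cm / 75 = -0.0008.

Call:
servo_tool:
  moves:
    - [0,0,-0.0004,0]
    - [0,0,-0.0008,0]
    - [0,0,-0.0011,0]
    - [0,0,-0.0011,0]
    - [0,0,-0.0011,0]

```text
time: 31.2
ee_pos: [0.4635, 0.1426, 0.0461]
tcp_rot: [180.0, -0.0, 72.6]
wrist_force: [-2.6, -0.1, 7.4]
opening: 0.0161
grasp_force: 59.5
```

Contact with the pocket floor is made, so I'll release, lift, and back the arm away for a check.

Scaled: -16 cm / 75 = -0.2133, 15 cm / 75 = 0.2.

Call:
servo_tool:
  moves:
    - [0,0,0,0]
    - [0,0,0,0]
    - [0,0,0,0]
    - [0,0,0,0]
    - [0,0,0,0]
    - [0,0,0,0]
    - [0,0,0.0093,0]
    - [0,0,0.0267,0]
    - [0,0,0.0533,0]
    - [0,0,0.0867,0]
    - [0,0,0.12,0]
    - [0,0,0.1467,0]
    - [0,0,0.1733,0]
    - [0,-0.0267,0.1867,0]
    - [0,-0.0667,0.2,0]
    - [0,-0.1067,0.2,0]
    - [0,-0.1467,0.2,0]
    - [0,-0.1867,0.2,0]
    - [0,-0.2133,0.2,0]
    - [0,-0.2133,0.2,0]
  claw: 0

```text
time: 32.87
ee_pos: [0.4631, -0.0204, 0.1959]
tcp_rot: [180.0, 0.0, 72.4]
wrist_force: [0.3, 0.0, 1.1]
opening: 0.0854
grasp_force: 0.0
```

```bash
python3 - <<'E'
from h import *
a=cv2.resize(camera("top")[225:305,145:275,::-1],None,fx=6,fy=6,interpolation=2)
b=cv2.resize(camera("scene")[190:290,390:560,::-1],None,fx=4,fy=4)
cv2.imwrite("pics/e1.png",a);cv2.imwrite("pics/e2.png",b)
E
```

```text
(no output)
```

View pics/e1.png

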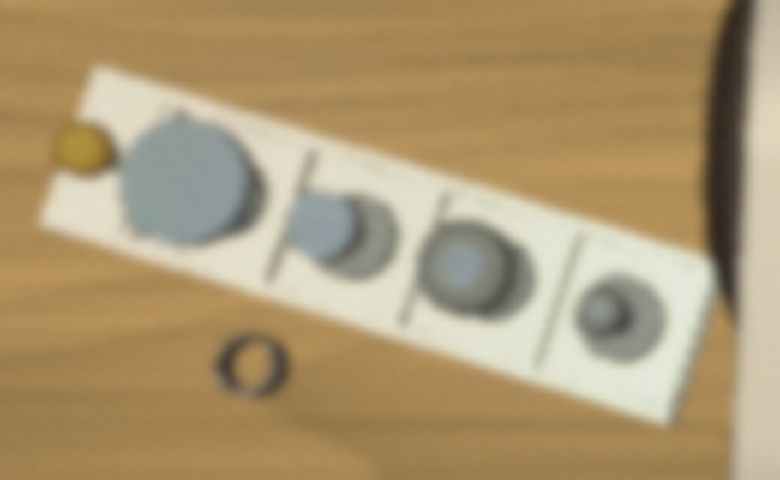

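View pics/e2.png

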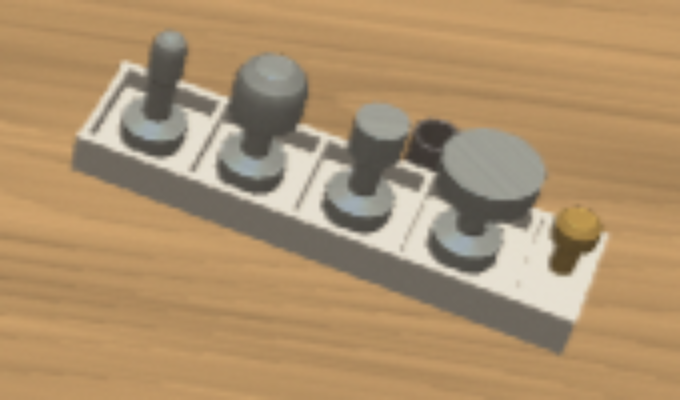

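All four stand upright and centred in their pockets. In the top crop the heads from the knob are at (185,180) broad, (320,228) medium, (463,267) domed and (605,312) slim. I'm handing in.

```bash
python3 -c "
from workcell import *
print(job_done())"
```

```text
the job is handed in; nothing more can be done
None
```

I moved all four stakes into the white rack in order from the knob (broad, medium, domed, slim), and the last pictures show them upright and centred; I handed the job in at about 33 s, and no verdict came back.

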